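Tip the mixing balls out of the scoop

ROBOT

A 6-joint arm with a two-finger parallel gripper is mounted at the origin on the work surface. World frame = base frame: x ahead of the robot, y to its left, z up, the work surface at z = 0. Lengths are in m, angles in rad, forces in N, time in s.
With the tool pointing down it reaches from about 0.325 to 0.85 m from the base axis. Payload 15.5 kg.
Tool frame: the origin (TCP) lies between the finger pads; the fingertips stand 17 mm ahead of it and the grasp point (between the pads) lies 2 mm behind it (manip.tip_extent is the distance from the TCP to the fingertips, in m); z points along the fingers, y is the line along which they close (so a half turn about z gives the same grasp; the last joint's range is limited). The gripper opens to 91 mm and grips with 3 to 60 N. Pads are 32 mm wide; open, the fingers measure 118 mm over their backs; the gripper's body (76 mm by 178 mm) begins 60 mm behind the grasp point.
Start: joints at [-1.407, 0.494, 1.345, -0, 1.302, -0.096], TCP at [0.16, -0.604, 0.231] pointing down, gripper open.
Joint ranges: [-2.91, 2.91], [-0.82, 2.16], [0.22, 2.67], [-1.22, 4.37], [0.12, 2.79], [-3.08, 3.08]. Speed limits (rad/s): [1.89, 1.89, 2.57, 3.01, 3.01, 3.01].

INTERFACE

Orientations are given as a unit quaternion [x, y, z, w].
In Python, from bench import sensors, cams, order, manip gives the robot as it stands. The module is installed in compiled form; this text tells all that it offers.
- The arm moves only by the shell command python3 -m inch 'ROWS' [OPENING] [FORCE]. ROWS is JSON, a list of rows, each a list of 2 entries, a list of its own where there are three numbers: the shift along the tool's x, y, z in mm, then the turn, a rotation vector about the tool's x, y, z in degrees. In form: [[[tx, ty, tz], [wx, wy, wz]], ...]. A call has 1 to 5 rows; each row shifts and turns the commanded pose from where the row before left it, along the tool's axes as they then stand; what a row does not reach is not made up. A row lasts 1/10 s, in which the tool goes at most 50 mm and 8.59 degrees, less where a joint would pass 70% of its speed; a pose out of reach is approached as far as the arm can. A call with a gripper value outside its range is refused whole. OPENING is the closure, from -1 (fully open) to 1 (shut), set as the call begins (- or left out, the last holds). The fingers move at their own pace and stop on an object; FORCE is the grip in N (left out, the last holds). Time passes only in rows, so rows that do not move let the fingers close. It gives the time, the measured TCP pose, the force, the opening and the grip force at its end, in the units of the state.
- sensors.sense(): the state, without advancing time (a new reading comes with each control period).
- cams.camera(name): name is "side" or "top" or "wrist"; returns the picture (420x560x3 uint8, red, green, blue); there is no depth.
- cams.calibration(name): a dict with "mtx" (3x3 intrinsics, pixels), "D" ([k1, k2, p1, p2, k3] as OpenCV has them; the pictures are not rectified), "extrinsics" (4x4, takes a point from camera to world coordinates). Camera axes: x right, y down, z forward; pixel columns grow to the right and rows downward; lengths in m; the calibration is good to about 2 mm. A picture is of the moment at which its call begins: read the wrist's pose just before it. calibration takes no time and is no camera call; for the wrist camera it gives the pose at the moment of the call.
- order.job_done(): hands the job in; it is judged then, once.
The state is a dict: "time": time; "qpos": joint angles; "qvel": joint speeds; "tau": joint torques, N m; "ee_pos": TCP position; "tool_rot": TCP orientation; "wrist_force": force on the tool from outside, world axes, zero at the start; "torque": the same for the moment, N m; "finger_gap": opening from 0.0 (shut) to 1.0 (fully open); "gripper_force": force on a finger pad.
Only numpy, scipy, OpenCV 4.12 (cv2) and the standard library are available. Lean on these libraries where they do the work, as an engineer would, in place of code of your own. Each camera call takes 0.05 s, during which the arm holds its last target. There are 200 camera calls.

TASK

Lift the little metal scoop off the scale by its bridge handle, hold its nose just above the wide mixing tub and tip it nose-down to about 40 degrees (never past 60), keeping it there for a second so that all three steel mixing balls roll into the tub. Then bring it level and stand the empty scoop back near the middle of the scale's pan and let go. Spill no ball on the bench, and leave the tub, the scale and the other things standing where they are.

Things in the scene. Friction and masses are not known exactly. Their poses are not given: they have to be found in the camera images.
- scoop: small open aluminium scoop with a black bridge handle, 0.2 to 0.3 kg. Origin: on its flat underside, below the middle; z up, its nose points along its own -x. Floor 3 mm thick, flat from x=-30 to +52 mm, then rising at 22 degrees to the open nose lip. 64 mm wide in y, side and back walls 40 mm high. The balls stay in while it is about level and roll out when tipped well past 22 degrees.
- scoop_handle (a point): centre of the scoop's handle, at (-5, 0, 70) mm in the scoop's frame: a black bar bridging the scoop crosswise (along its y), 16 mm thick in x, 24 mm high, 64 mm long, with a 3 mm post at each end (58 mm free between); open space below. Grasp it from above, fingers closing along the scoop's x.
- scoop_nose (a point): middle of the scoop's open nose lip, at (-86, 0, 25) mm in the scoop's frame; the balls leave here
- scale: grey bench scale, fixed, 250 x 190 mm, with a square steel pan 170 x 170 mm whose top is 55 mm above the bench and whose centre is right above the origin; a black display strip on the -x side. The scoop starts on the pan.
- ball1_center (a point): centre of a bare steel mixing ball, 20 mm across, 33 g, starting in the scoop
- ball2_center (a point): centre of a second such ball
- ball3_center (a point): centre of a third such ball
- tub: wide open white plastic mixing tub, loose, 0.45 kg, stands upright on the bench: outside radius 72 mm at the foot, 80 mm at the rim, 90 mm high, wall 4 mm, floor 5 mm. Origin: centre of its underside, z up. It may stand left or right of the scale.
- cup: bystander: narrow tall white plastic cup, 84 mm across the rim, 120 mm high, origin under its centre; it stands on the other side of the scale from the tub. Leave alone.
- jar: bystander: squat jar with black lid, 72 mm across, 100 mm high, origin under its centre
- tin: bystander: paint tin, 100 mm across, 120 mm high, origin under its centre
- flask: bystander: grey bottle, 56 mm across, 110 mm high, origin under its centre
- cap: bystander: white bottle cap lying on the bench, 36 mm across, 22 mm high, origin under its centre
- spatula: bystander: mixing spatula, 150 mm long, lying flat on the bench between the robot and the scale
Things that resemble listed ones, but are neither listed nor needed, are in the scene too. What is shaped like the tub but red is not meant.

How it is judged:
On the way:
1. the scoop is held tipped between 32 and 48 degrees for half a second, its nose over the tub (within 80 mm of the tub's axis) and less than 80 mm above the rim (angle between scoop's own z axis and vertical between 0.558 and 0.838 rad and horizontal distance between scoop_nose and tub below 0.08 m and z of scoop_nose in the frame of tub below 0.17 m), for 0.5 s.
At the end, for the whole second after the job is handed in: all three balls lie inside the tub, below its rim; the scoop stands level (within 3.4 degrees) and at rest on the scale's pan, its origin within 50 mm of the pan's centre; the tub stands upright within 30 mm of where it was (horizontal distance between each of ball1_center, ball2_center, ball3_center and tub below 0.08 m and z of each of ball1_center, ball2_center, ball3_center in the frame of tub below 0.085 m and horizontal distance between scoop and scale below 0.05 m and angle between each of scoop, tub's own z axis and vertical below 0.06 rad and height (world z) of scoop between 0.048 and 0.062 m and linear speed of scoop below 0.02 m/s and distance of tub from where it was at the start of the episode below 0.03 m); the robot touches nothing.
It fails at once if a ball is on the bench outside the tub ((height (world z) of ball1_center below 0.03 m and horizontal distance between ball1_center and tub above 0.085 m) or (height (world z) of ball2_center below 0.03 m and horizontal distance between ball2_center and tub above 0.085 m) or (height (world z) of ball3_center below 0.03 m and horizontal distance between ball3_center and tub above 0.085 m)).
It fails at once if the scoop is tipped past 60 degrees (angle between scoop's own z axis and vertical above 1.047 rad).
It fails at once if the tub is shoved more than 30 mm (distance of tub from where it was at the start of the episode above 0.03 m).
It fails at once if a bystander is moved more than 30 mm (distance of any of cup, jar, tin, flask, cap, spatula from where it was at the start of the episode above 0.03 m).
It also fails if it takes over 61 s, if anything falls off the work surface, if the arm or the gripper's body presses on something with over 40 N, if the wrist force passes 120 N, or if a joint passes its speed limit or range.

## Working session

There is one attempt and no reset: what is moved stays moved. The work goes in short steps, Python scripts to look and compute and a shell command to move; the robot and the scene stay as the last step left them, time stands still between calls to the robot, and variables do not carry over. Pictures are saved under pics/ and viewed, at most 10 in all, crops included, and the job is handed in when it is done.

```bash
mkdir -p pics; python3 - <<'E'
from bench import sensors,cams
import cv2,numpy as np
s=sensors.sense();print({k:np.round(v,3).tolist() for k,v in s.items()})
for n in("top","side"):
    im=cams.camera(n);cv2.imwrite(f"pics/{n}0.png",im[:,:,::-1])
    c=cams.calibration(n);print(n,np.round(c["mtx"],1).tolist(),c["D"],np.round(c["extrinsics"],3).tolist())
E
```

```text
{'time': 0.0, 'qpos': [-1.407, 0.494, 1.346, -0.0, 1.303, -0.095], 'qvel': [0.001, -0.001, 0.001, -0.002, -0.0, 0.001], 'tau': [-0.004, -87.884, -38.186, 0.07, 0.053, -0.0], 'ee_pos': [0.16, -0.604, 0.23], 'tool_rot': [0.992, 0.129, -0.0, -0.001], 'wrist_force': [-0.282, 0.626, 0.171], 'torque': [0.021, 0.017, -0.011], 'gripper_force': 0.0, 'finger_gap': 0.996}
top [[537.7, 0.0, 283.1], [0.0, 537.7, 210.7], [0.0, 0.0, 1.0]] [-0.16182832  0.          0.          0.          0.        ] [[-0.026, -0.993, 0.118, 0.398], [-1.0, 0.026, -0.009, -0.025], [0.006, -0.118, -0.993, 1.56], [0.0, 0.0, 0.0, 1.0]]
side [[460.9, 0.0, 278.1], [0.0, 460.9, 206.3], [0.0, 0.0, 1.0]] [-0.09331157  0.          0.          0.          0.        ] [[0.955, -0.23, 0.186, 0.36], [-0.295, -0.739, 0.605, -0.752], [-0.002, -0.633, -0.774, 1.007], [0.0, 0.0, 0.0, 1.0]]
```

View pics/top0.png

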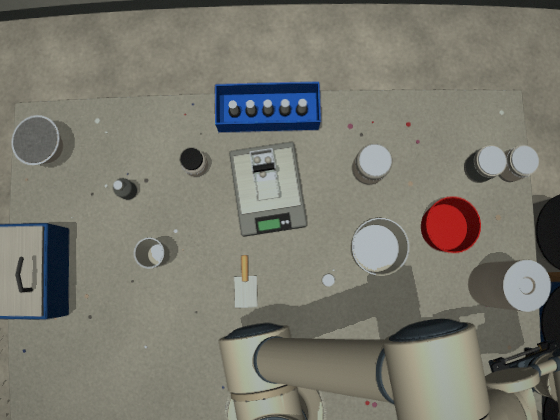

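View pics/side0.png

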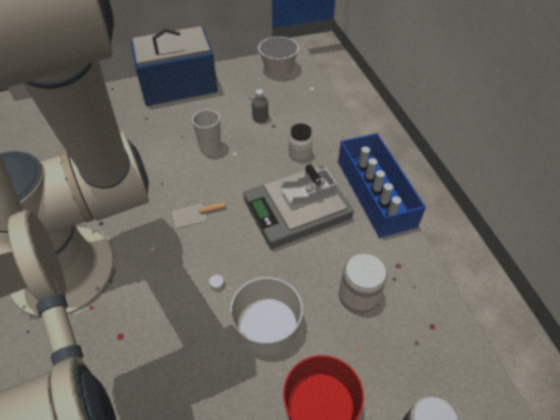

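```bash
cat > h.py <<'E'
import numpy as np,cv2
from bench import cams
from scipy.spatial.transform import Rotation as R
def pix2w(name,uv,z,c=None):
    c=c or cams.calibration(name);E=np.array(c["extrinsics"])
    p=cv2.undistortPoints(np.array(uv,float).reshape(-1,1,2),np.array(c["mtx"]),np.array(c["D"])).reshape(-1,2)
    d=np.c_[p,np.ones(len(p))]@E[:3,:3].T;o=E[:3,3]
    return o+d*((np.broadcast_to(z,len(p))-o[2])/d[:,2])[:,None]
def w2pix(name,P,c=None):
    c=c or cams.calibration(name);T=np.linalg.inv(c["extrinsics"])
    return cv2.projectPoints(np.array(P,float).reshape(-1,1,3),cv2.Rodrigues(T[:3,:3])[0],T[:3,3],np.array(c["mtx"]),np.array(c["D"]))[0].reshape(-1,2)
E
python3 - <<'E'
import cv2
from h import *
a=cv2.imread("pics/top0.png")
A=cv2.resize(a[135:245,225:315],None,fx=5,fy=5,interpolation=cv2.INTER_CUBIC)[:550]
cv2.imwrite("pics/crop1.png",cv2.hconcat([A, cv2.resize(a[205:285,345:415],(350,400),interpolation=cv2.INTER_CUBIC) if 0 else cv2.copyMakeBorder(cv2.resize(a[205:285,345:415],(350,400),interpolation=cv2.INTER_CUBIC),0,150,0,0,cv2.BORDER_CONSTANT)]))
E
```

```text
(no output)
```

View pics/crop1.png

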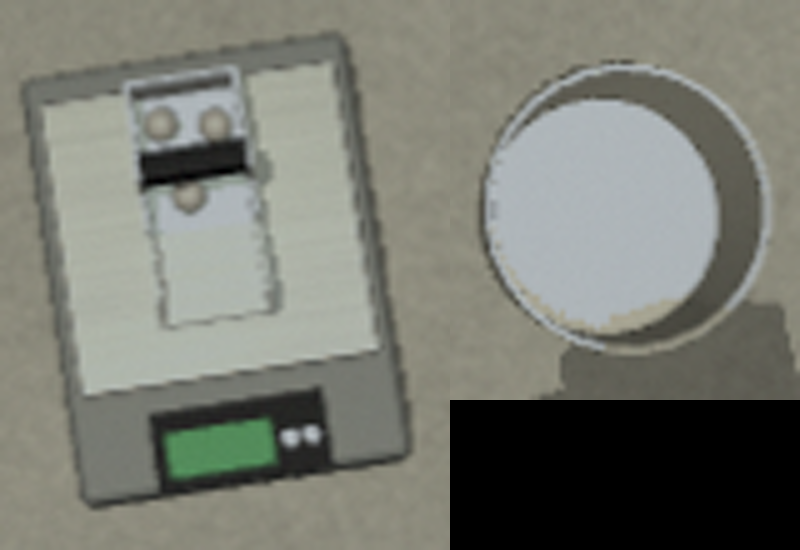

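The crop shows the scoop on the pan with its handle at about (193,163), nose lip (165,325)–(275,308), all three balls inside it, pan corners (42,103), (335,62), (380,350), (83,395), and the tub rim centred at about (626,208).

```bash
python3 - <<'E'
from h import *
np.set_printoptions(precision=4,suppress=True)
f=lambda p:np.array(p)/5+[225,135]
pan=pix2w("top",f([(42,103),(335,62),(380,350),(83,395)]),.055);print("pan",pan.mean(0),[np.linalg.norm(pan[i]-pan[i-1]) for i in range(4)])
d=pan[0]-pan[3]+pan[1]-pan[2];print("pan yaw",np.degrees(np.arctan2(d[1],d[0])))
h=pix2w("top",f([(138,153),(245,140),(247,172),(143,188)]),.137);print("handle",h.mean(0),h)
n=pix2w("top",f([(165,325),(275,308)]),.08);b=pix2w("top",f([(125,80),(238,66)]),.095)
print("nose",n.mean(0),"back",b.mean(0));d=b.mean(0)-n.mean(0);print("yaw",np.degrees(np.arctan2(d[1],d[0])),np.linalg.norm(d[:2]))
t=(np.array([(482,208),(770,208),(626,62),(626,354),(626,208)])-[450,0])/5+[345,205]
print("tub",pix2w("top",t,.09))
print("others jar-like(373,162)",pix2w("top",[(373,160),(329,280)],[.12,.02]))
E
```

```text
pan [0.6652 0.0058 0.055 ] [np.float64(0.17000847041975756), np.float64(0.16943303564465065), np.float64(0.16835107506405467), np.float64(0.16946931253222983)]
pan yaw 7.035439695634516
handle [0.6853 0.0123 0.137 ] [[ 0.6917  0.042   0.137 ]
 [ 0.6973 -0.0159  0.137 ]
 [ 0.6797 -0.0165  0.137 ]
 [ 0.6724  0.0397  0.137 ]]
nose [0.6097 0.0008 0.08  ] back [0.7452 0.0189 0.095 ]
yaw 7.605153686024858 0.1367585991264419
tub [[ 0.4688 -0.222   0.09  ]
 [ 0.464  -0.3824  0.09  ]
 [ 0.5472 -0.3055  0.09  ]
 [ 0.3865 -0.2984  0.09  ]
 [ 0.4665 -0.3018  0.09  ]]
others jar-like(373,162) [[ 0.7031 -0.2877  0.12  ]
 [ 0.3787 -0.1637  0.02  ]]
```

```bash
python3 -m inch '[[[0,0,0],[0,0,-8.27]],[[0,0,0],[0,0,-8.27]],[[0,0,0],[0,0,-8.27]],[[0,0,0],[0,0,-8.27]],[[0,0,0],[0,0,-8.27]]]' -1 40
python3 -m inch '[[[0,0,0],[0,0,-8.27]],[[0,0,0],[0,0,-8.27]],[[0,0,0],[0,0,-8.27]],[[0,0,0],[0,0,-8.27]],[[0,0,0],[0,0,-8.27]]]'
cat > go.py <<'E'
# print shift (mm, tool axes) and rotvec (deg, tool axes) to a level target: x y z yaw(of tool y) [tip nose-down deg]
import sys
from h import *
from bench import sensors
x,y,z,yaw=map(float,sys.argv[1:5]);tip=float(sys.argv[5]) if len(sys.argv)>5 else 0
s=sensors.sense();r=R.from_quat(s["tool_rot"]);a=np.radians(yaw)
Y=np.array([np.cos(a),np.sin(a),0]);Z=np.array([0,0,-1.]);X=np.cross(Y,Z)
t=R.from_matrix(np.c_[X,Y,Z])*R.from_rotvec([-tip,0,0],degrees=True)
print("t",round(s["time"],2),"pos",np.round(s["ee_pos"],4),"shift",np.round(r.inv().apply(np.array([x,y,z])-s["ee_pos"])*1e3,1),"turn",np.round((r.inv()*t).as_rotvec(degrees=True),2),"gap",round(s["finger_gap"],3),"F",np.round(s["wrist_force"],1))
E
python3 go.py .687 .012 .26 7.5
```

```text
time: 0.6
ee_pos: [0.1599, -0.604, 0.2305]
tool_rot: [0.881, 0.473, 0.0, -0.0]
wrist_force: [0.5, 0.2, -0.5]
finger_gap: 1.003
gripper_force: 0.0
time: 1.1
ee_pos: [0.1599, -0.604, 0.2306]
tool_rot: [0.657, 0.754, 0.0, -0.0]
wrist_force: [-0.1, -0.1, -0.4]
finger_gap: 1.001
gripper_force: 0.0
t 1.1 pos [ 0.1599 -0.604   0.2306] shift [538.1 606.4 -29. ] turn [-0.   -0.04  0.37] gap 1.001 F [-0.1 -0.1 -0.4]
```

```bash
for i in 1; do :; done
python3 -m inch '[[[27,30,-1.5],[0,0,0]],[[27,30,-1.5],[0,0,0]],[[27,30,-1.5],[0,0,0]],[[27,30,-1.5],[0,0,0]],[[27,30,-1.5],[0,0,0]]]' >/dev/null
python3 -m inch '[[[27,30,-1.5],[0,0,0]],[[27,30,-1.5],[0,0,0]],[[27,30,-1.5],[0,0,0]],[[27,30,-1.5],[0,0,0]],[[27,30,-1.5],[0,0,0]]]' >/dev/null
python3 -m inch '[[[27,30,-1.5],[0,0,0]],[[27,30,-1.5],[0,0,0]],[[27,30,-1.5],[0,0,0]],[[27,30,-1.5],[0,0,0]],[[27,30,-1.5],[0,0,0]]]' >/dev/null
python3 -m inch '[[[27,30,-1.5],[0,0,0]],[[27,30,-1.5],[0,0,0]],[[27,30,-1.5],[0,0,0]],[[20,25,-1.5],[0,0,0]],[[0,0,0],[0,0,0]]]'
python3 go.py .687 .012 .26 7.5
python3 - <<'E'
from h import *
c=cams.calibration("wrist");im=cams.camera("wrist");cv2.imwrite("pics/w1.png",im[:,:,::-1])
print(w2pix("wrist",[[.687,.012,.137],[.6665,.006,.055],[.6097,.0008,.08]],c),np.round(c["extrinsics"],3).tolist())
E
```

```text
time: 3.1
ee_pos: [0.6557, -0.0254, 0.2588]
tool_rot: [0.658, 0.753, 0.0, -0.0]
wrist_force: [-1.5, -0.8, 0.0]
finger_gap: 1.0
gripper_force: 0.0
t 3.1 pos [ 0.6557 -0.0254  0.2588] shift [32.9 36.  -1.1] turn [ 0.02 -0.04  0.2 ] gap 1.0 F [-1.5 -0.8  0. ]
[[325.53052996 159.65848191]
 [292.6957209  147.5405406 ]
 [230.36112396 148.98749104]] [[0.991, 0.128, 0.04, 0.644], [0.134, -0.947, -0.292, 0.057], [0.0, 0.294, -0.956, 0.413], [0.0, 0.0, 0.0, 1.0]]
```

View pics/w1.png

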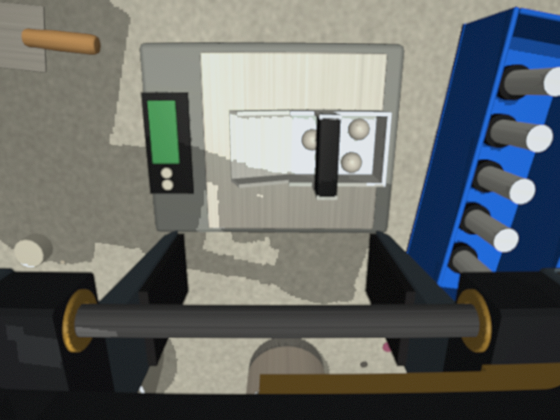

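The wrist view shows the bar at columns 316–340, rows ~116–195, the nose lip at column 231 (rows 111–183), and the three balls in the scoop.

```bash
python3 - <<'E'
from h import *
print(pix2w("wrist",[(318,117),(341,119),(338,183),(316,183),(338,196),(316,196),(231,111),(231,183)],[.137]*6+[.08]*2))
a=np.radians(7.5);x=np.array([np.cos(a),np.sin(a),0]);y=np.array([-x[1],x[0],0]);o=np.array([.692,.0127,.055])
P=[o+x*X+y*Y+[0,0,Z] for X,Y,Z in [(-13,32,82),(3,32,82),(3,-32,82),(-13,-32,82),(-86,32,25),(-86,-32,25),(53,32,40),(53,-32,40)]] if 0 else [o+.001*(x*X+y*Y)+[0,0,.001*Z] for X,Y,Z in [(-13,32,82),(3,32,82),(3,-32,82),(-13,-32,82),(-86,32,25),(-86,-32,25),(53,32,40),(53,-32,40)]]
q=w2pix("wrist",P);print(q)
im=cv2.imread("pics/w1.png")[40:240,140:410]
im=cv2.resize(im,None,fx=2.9,fy=2.9,interpolation=cv2.INTER_CUBIC)
for u in q: cv2.circle(im,tuple(int(v) for v in (u-[140,40])*2.9),3,(0,0,255),-1)
cv2.imwrite("pics/w1c.png",im)
E
```

```text
[[ 0.67487967  0.04053401  0.137     ]
 [ 0.69169765  0.04141169  0.137     ]
 [ 0.69814779 -0.00604791  0.137     ]
 [ 0.68148863 -0.00830756  0.137     ]
 [ 0.70001916 -0.01620629  0.137     ]
 [ 0.68318228 -0.01848309  0.137     ]
 [ 0.60554179  0.0323851   0.08      ]
 [ 0.61196765 -0.03195682  0.08      ]]
[[318.57098787 113.94711714]
 [340.62698322 114.08514332]
 [336.32778961 198.8488216 ]
 [315.65862729 198.78089504]
 [227.68997058 109.59094061]
 [230.04121509 181.06504349]
 [391.98770284 111.37873816]
 [385.45868973 185.63817922]]
```

View pics/w1c.png

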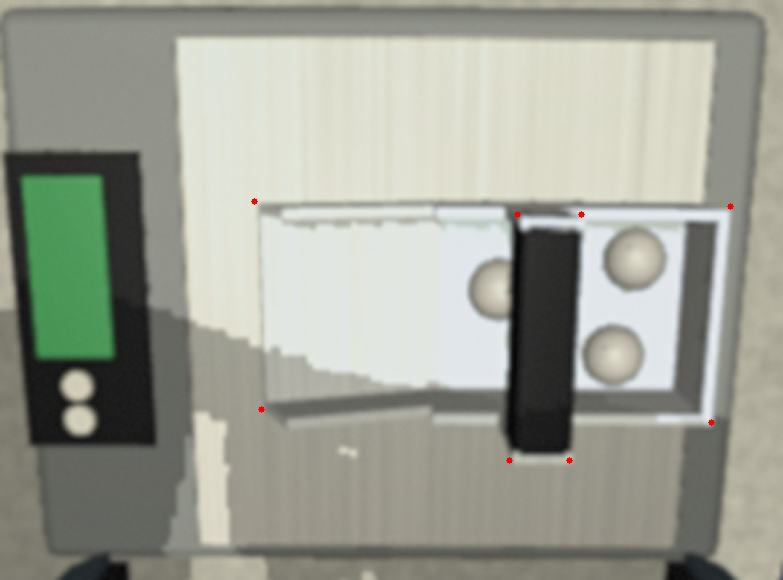

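The projected model corners match the scoop, so I'm approaching the grasp.

```bash
python3 -m inch '[[[12,12,0],[0,0,0.2]],[[12,12,0],[0,0,0]],[[9,12,0],[0,0,0]],[[0,0,20],[0,0,0]],[[0,0,20],[0,0,0]]]' >/dev/null
python3 -m inch '[[[0,0,20],[0,0,0]],[[0,0,20],[0,0,0]],[[0,0,10],[0,0,0]],[[0,0,0],[0,0,0]],[[0,0,0],[0,0,0]]]'
python3 go.py .687 .012 .123 7.5
```

```text
time: 4.15
ee_pos: [0.6857, 0.0089, 0.1701]
tool_rot: [0.661, 0.751, 0.0, 0.0]
wrist_force: [0.7, 0.2, -0.8]
finger_gap: 1.001
gripper_force: 0.0
t 4.15 pos [0.6857 0.0089 0.1701] shift [ 2.9  1.7 47.1] turn [ 0.04  0.01 -0.18] gap 1.001 F [ 0.7  0.2 -0.8]
```

```bash
python3 -m inch '[[[3,1.5,0],[0,0,0]],[[0,0,16],[0,0,0]],[[0,0,16],[0,0,0]],[[0,0,15],[0,0,0]],[[0,0,0],[0,0,0]]]' >/dev/null
python3 -m inch '[[[0,0,0],[0,0,0]],[[0,0,0],[0,0,0]],[[0,0,0],[0,0,0]],[[0,0,0],[0,0,0]],[[0,0,0],[0,0,0]]]' 1 35 | tail -3
python3 -m inch '[[[0,0,0],[0,0,0]],[[0,0,0],[0,0,0]],[[0,0,0],[0,0,0]],[[0,0,0],[0,0,0]],[[0,0,0],[0,0,0]]]'
python3 go.py .687 .012 .123 7.5
```

```text
wrist_force: [-0.2, -0.7, -0.0]
finger_gap: 0.591
gripper_force: 0.0
time: 5.65
ee_pos: [0.6867, 0.012, 0.1226]
tool_rot: [0.66, 0.751, 0.0, 0.0]
wrist_force: [0.7, -0.1, -2.4]
finger_gap: 0.174
gripper_force: 35.0
t 5.65 pos [0.6867 0.012  0.1226] shift [-0.   0.3 -0.4] turn [ 0.05  0.01 -0.17] gap 0.174 F [ 0.7 -0.1 -2.4]
```

```bash
python3 -m inch '[[[0,0,-4],[0,0,0]],[[0,0,-8],[0,0,0]],[[0,0,-12],[0,0,0]],[[0,0,-14],[0,0,0]],[[0,0,-14],[0,0,0]]]' >/dev/null
python3 -m inch '[[[0,0,-14],[0,0,0]],[[0,0,-14],[0,0,0]],[[0,0,-14],[0,0,0]],[[0,0,-10],[0,0,0]],[[0,0,-6],[0,0,0]]]' 
python3 go.py .556 -.3596 .235 -32.9
python3 - <<'E'
from h import *
im=cams.camera("wrist");im2=cams.camera("side")
cv2.imwrite("pics/w2.png",np.hstack([im[:400,100:450],im2[100:500,150:500]][:2] if 0 else [im[:320,100:450],im2[60:380,170:520]])[:,:,::-1])
E
```

```text
time: 6.65
ee_pos: [0.6866, 0.0119, 0.2337]
tool_rot: [0.66, 0.751, 0.0, 0.0]
wrist_force: [-0.9, -0.9, -2.7]
finger_gap: 0.174
gripper_force: 35.0
t 6.65 pos [0.6866 0.0119 0.2337] shift [-351.9 -176.9   -1.4] turn [ 6.000e-02 -1.000e-02  4.023e+01] gap 0.174 F [-0.9 -0.9 -2.7]
```

View pics/w2.png

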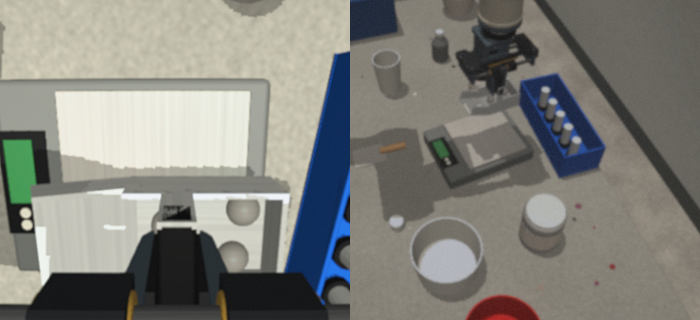

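The scoop is lifted level, held by its handle in the fingers, with the balls visible inside at about (240,210), (232,255) and (157,225). Now I'm swinging it to the tub.

```bash
python3 -m inch '[[[-6,0,0],[0,0,1]],[[-12,-1,0],[0,0,2]],[[-18,-2,0],[0,0,2]],[[-20,-2,0],[0,0,2]],[[-20,-2,0],[0,0,2]]]' >/dev/null
python3 -m inch '[[[-20,-2,0],[0,0,2]],[[-20,-2,0],[0,0,2]],[[-20,-2,0],[0,0,2]],[[-20,-2,0],[0,0,2]],[[-20,-2,0],[0,0,2]]]' >/dev/null
python3 -m inch '[[[-20,-2,0],[0,0,2]],[[-20,-2,0],[0,0,2]],[[-20,-2,0],[0,0,2]],[[-20,-2,0],[0,0,2]],[[-20,-2,0],[0,0,2]]]' 
python3 go.py .556 -.3596 .235 -32.9
```

```text
time: 8.25
ee_pos: [0.6266, -0.2575, 0.2324]
tool_rot: [0.828, 0.56, -0.0, 0.0]
wrist_force: [-0.8, -0.7, -3.9]
finger_gap: 0.174
gripper_force: 35.0
t 8.25 pos [ 0.6266 -0.2575  0.2324] shift [-121.   -27.5   -2.6] turn [-0.    0.   11.06] gap 0.174 F [-0.8 -0.7 -3.9]
```

```bash
python3 -m inch '[[[-20,-2,0],[0,0,2]],[[-20,-3,0],[0,0,2]],[[-20,-2,0],[0,0,2]],[[-18,-3,0],[0,0,2]],[[-14,-2,0],[0,0,1]]]' >/dev/null
python3 -m inch '[[[-8,0,0],[0,0,1]],[[-4,0,0],[0,0,0]],[[0,0,0],[0,0,0]],[[0,0,0],[0,0,0]],[[0,0,0],[0,0,0]]]'
python3 go.py .556 -.3596 .198 -32.9
python3 - <<'E'
from h import *
cv2.imwrite("pics/t3.png",np.hstack([cams.camera("top")[150:330,310:490],cams.camera("side")[220:400,150:330]]).repeat(2,0).repeat(2,1)[:,:,::-1])
E
```

```text
time: 9.25
ee_pos: [0.5713, -0.3436, 0.2324]
tool_rot: [0.873, 0.488, 0.0, -0.0]
wrist_force: [0.3, -0.9, -2.9]
finger_gap: 0.177
gripper_force: 35.0
t 9.25 pos [ 0.5713 -0.3436  0.2324] shift [-21.7  -4.7  34.4] turn [ 0.   -0.01  1.28] gap 0.177 F [ 0.3 -0.9 -2.9]
```

View pics/t3.png

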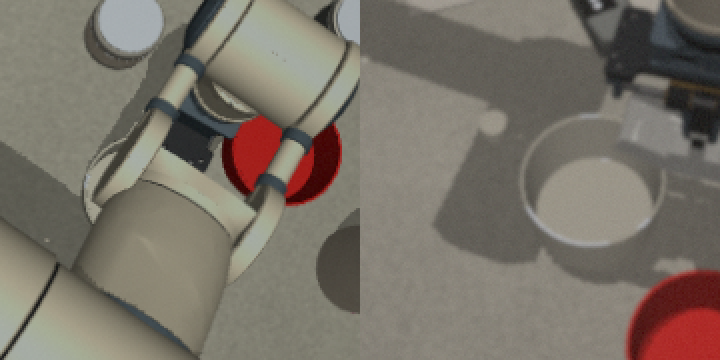

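The top view is blocked by the arm. The side view shows the tub rim centred at crop (592,180), full-image (266,310), and I'll cross-check that position while finishing the approach.

```bash
python3 -c "
from h import *
print(pix2w('side',[(266,310)],.09), w2pix('side',[[.467,-.302,.09]]))"
python3 -m inch '[[[-7,-1,6],[0,0,0.7]],[[-8,-2,10],[0,0,0.6]],[[-6,-2,10],[0,0,0]],[[-1,0,8],[0,0,0]],[[0,0,0],[0,0,0]]]' >/dev/null
python3 -m inch '[[[0,-1.55,-2.8],[-2,0,0]],[[0,-1.55,-2.8],[-2,0,0]],[[0,-1.55,-2.8],[-2,0,0]],[[0,-1.55,-2.8],[-2,0,0]],[[0,-1.55,-2.8],[-2,0,0]]]' >/dev/null
python3 -m inch '[[[0,-0.78,-1.4],[-1,0,0]],[[0,-0.78,-1.4],[-1,0,0]],[[0,0,0],[0,0,0]],[[0,0,0],[0,0,0]],[[0,0,0],[0,0,0]]]'
cat > nose.py <<'E'
from h import *
from bench import sensors
s=sensors.sense();r=R.from_quat(s["tool_rot"])
n=np.array(s["ee_pos"])+r.apply([0,-.081,.043]);print("t",round(s["time"],2),"nose",n.round(4),"dist tub",np.hypot(n[0]-.467,n[1]+.302).round(4),"tip",np.degrees(np.arccos(-r.as_matrix()[2,2])).round(2),"gap",round(s["finger_gap"],3),"F",np.round(s["wrist_force"],1))
for dz in (.01,.04): print("lower",dz,r.inv().apply([0,0,-dz])*1e3)
E
python3 nose.py
```

```text
[[ 0.46802053 -0.30631705  0.09      ]] [[264.99782053 308.41071148]]
time: 10.85
ee_pos: [0.5462, -0.3544, 0.2142]
tool_rot: [0.874, 0.475, 0.05, 0.092]
wrist_force: [-0.8, 0.2, -2.8]
finger_gap: 0.176
gripper_force: 35.0
t 10.85 nose [ 0.4872 -0.3161  0.1553] dist tub 0.0246 tip 11.98 gap 0.176 F [-0.8  0.2 -2.8]
lower 0.01 [-1.45386401e-04 -2.07564930e+00  9.78221243e+00]
lower 0.04 [-5.81545604e-04 -8.30259720e+00  3.91288497e+01]
```

```bash
python3 -m inch '[[[0,-1.2,6],[0,0,0]],[[0,-2.1,10],[0,0,0]],[[0,-2.1,10],[0,0,0]],[[0,-1.7,8],[0,0,0]],[[0,-1.1,5],[0,0,0]]]' >/dev/null
python3 -m inch '[[[0,-1.17,-2.1],[-1.5,0,0]],[[0,-1.17,-2.1],[-1.5,0,0]],[[0,-1.17,-2.1],[-1.5,0,0]],[[0,-1.17,-2.1],[-1.5,0,0]],[[0,-1.17,-2.1],[-1.5,0,0]]]' >/dev/null
python3 nose.py
python3 -m inch '[[[0,-1.17,-2.1],[-1.5,0,0]],[[0,-1.17,-2.1],[-1.5,0,0]],[[0,-1.17,-2.1],[-1.5,0,0]],[[0,-1.17,-2.1],[-1.5,0,0]],[[0,-1.17,-2.1],[-1.5,0,0]]]' >/dev/null
python3 -m inch '[[[0,-1.17,-2.1],[-1.5,0,0]],[[0,-1.17,-2.1],[-1.5,0,0]],[[0,-1.17,-2.1],[-1.5,0,0]],[[0,-1.17,-2.1],[-1.5,0,0]],[[0,-1.17,-2.1],[-1.5,0,0]]]' >/dev/null
python3 nose.py
python3 -m inch '[[[0,-1.55,-2.8],[-2,0,0]],[[0,-1.55,-2.8],[-2,0,0]],[[0,-1.1,-2],[-1.4,0,0]],[[0,0,0],[0,0,0]],[[0,0,0],[0,0,0]]]' >/dev/null
python3 -m inch '[[[0,0,0],[0,0,0]],[[0,0,0],[0,0,0]],[[0,0,0],[0,0,0]],[[0,0,0],[0,0,0]],[[0,0,0],[0,0,0]]]' >/dev/null
python3 -m inch '[[[0,0,0],[0,0,0]],[[0,0,0],[0,0,0]],[[0,0,0],[0,0,0]],[[0,0,0],[0,0,0]],[[0,0,0],[0,0,0]]]' >/dev/null
python3 nose.py
python3 - <<'E'
from h import *
cv2.imwrite("pics/s4.png",np.hstack([cams.camera("wrist")[:320,100:450],cams.camera("side")[60:380,170:520]])[:,:,::-1])
E
```

```text
t 11.85 nose [ 0.487  -0.316   0.1153] dist tub 0.0244 tip 19.56 gap 0.175 F [ 0.4  0.1 -3. ]
lower 0.01 [ 5.84274258e-04 -3.34774669e+00  9.42298211e+00]
lower 0.04 [ 2.33709703e-03 -1.33909868e+01  3.76919284e+01]
t 12.85 nose [ 0.4869 -0.316   0.1154] dist tub 0.0243 tip 34.56 gap 0.172 F [ 1.5  0.  -2.5]
lower 0.01 [ 3.06944614e-03 -5.67326478e+00  8.23492910e+00]
lower 0.04 [ 1.22777846e-02 -2.26930591e+01  3.29397164e+01]
t 14.35 nose [ 0.4872 -0.3156  0.1154] dist tub 0.0244 tip 39.71 gap 0.175 F [-0.   0.1 -2. ]
lower 0.01 [-0.00795972 -6.38923013  7.69270271]
lower 0.04 [ -0.03183887 -25.55692054  30.77081083]
```

View pics/s4.png

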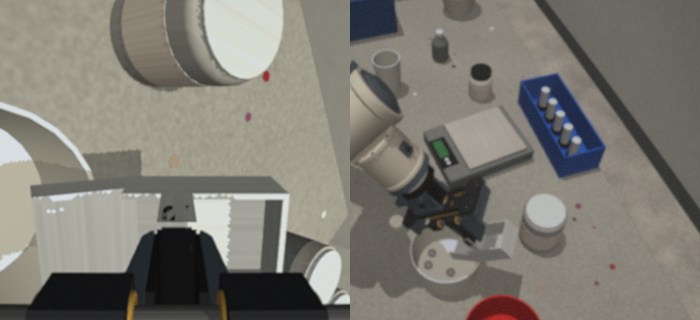

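The tub holds all three balls (side panel at (431,252), (429,265), (450,271)), and the scoop is empty. Next: raise it, level it and return to the scale.

```bash
python3 -m inch '[[[0,7,-8],[0,0,0]],[[0,11,-13],[0,0,0]],[[0,11,-13],[0,0,0]],[[0,11,-13],[0,0,0]],[[0,6,-7],[4,0,0]]]' >/dev/null
python3 -m inch '[[[0,0,0],[5,0,0]],[[0,0,0],[5,0,0]],[[0,0,0],[5,0,0]],[[0,0,0],[5,0,0]],[[0,0,0],[5,0,0]]]' >/dev/null
python3 -m inch '[[[0,0,0],[5,0,0]],[[0,0,0],[4,0,0]],[[0,0,0],[1.7,0,0]],[[0,0,0],[0,0,0]],[[0,0,0],[0,0,0]]]'
python3 go.py .663 .009 .235 7.5
```

```text
time: 15.95
ee_pos: [0.5171, -0.3351, 0.2709]
tool_rot: [0.879, 0.478, 0.001, 0.0]
wrist_force: [0.1, -0.4, -0.9]
finger_gap: 0.172
gripper_force: 35.0
t 15.95 pos [ 0.5171 -0.3351  0.2709] shift [368.1 -64.6  36.1] turn [ 7.000e-02 -3.000e-02 -4.043e+01] gap 0.172 F [ 0.1 -0.4 -0.9]
```

```bash
python3 -m inch '[[[0,0,0],[0,0,-5]],[[0,0,0],[0,0,-8]],[[0,0,0],[0,0,-8]],[[0,0,0],[0,0,-8]],[[0,0,0],[0,0,-7.4]]]' >/dev/null
python3 -m inch '[[[0,0,0],[0,0,-4]],[[0,0,0],[0,0,0]]]'
python3 go.py .665 .008 .235 7.5
```

```text
time: 16.65
ee_pos: [0.5168, -0.3349, 0.2714]
tool_rot: [0.659, 0.752, 0.0, 0.001]
wrist_force: [-0.4, 0.2, -2.1]
finger_gap: 0.173
gripper_force: 35.0
t 16.65 pos [ 0.5168 -0.3349  0.2714] shift [320.5 191.9  36.6] turn [0.08 0.01 0.04] gap 0.173 F [-0.4  0.2 -2.1]
```

```bash
python3 -m inch '[[[12,7,0],[0,0,0]],[[24,14,0],[0,0,0]],[[28,17,0],[0,0,0]],[[28,17,0],[0,0,0]],[[28,17,0],[0,0,0]]]' >/dev/null
python3 -m inch '[[[28,17,0],[0,0,0]],[[28,17,0],[0,0,0]],[[28,17,0],[0,0,0]],[[28,17,0],[0,0,0]],[[28,17,0],[0,0,0]]]' >/dev/null
python3 -m inch '[[[28,17,10],[0,0,0]],[[20,12,10],[0,0,0]],[[12,6,10],[0,0,0]],[[0,0,6],[0,0,0]],[[0,0,0],[0,0,0]]]'
python3 go.py .665 .008 .123 7.5
```

```text
time: 18.15
ee_pos: [0.6651, 0.0069, 0.2344]
tool_rot: [0.66, 0.752, -0.0, -0.001]
wrist_force: [0.0, 0.6, -2.5]
finger_gap: 0.174
gripper_force: 35.0
t 18.15 pos [0.6651 0.0069 0.2344] shift [1.000e+00 1.000e-01 1.114e+02] turn [-0.06 -0.03 -0.06] gap 0.174 F [ 0.   0.6 -2.5]
```

```bash
python3 -m inch '[[[1,0,12],[0,0,0]],[[0,0,20],[0,0,0]],[[0,0,22],[0,0,0]],[[0,0,20],[0,0,0]],[[0,0,14],[0,0,0]]]' >/dev/null
python3 -m inch '[[[0,0,8],[0,0,0]],[[0,0,4],[0,0,0]],[[0,0,3],[0,0,0]],[[0,0,0],[0,0,0]],[[0,0,0],[0,0,0]]]'
python3 go.py .665 .008 .1226 7.5
python3 - <<'E'
from h import *
cv2.imwrite("pics/s5.png",np.hstack([cams.camera("wrist")[:320,100:450],cams.camera("side")[130:260,230:370].repeat(2,0).repeat(2,1)[:260].copy() if 0 else cv2.resize(cams.camera("side")[130:260,230:370],(345,320))])[:,:,::-1])
E
```

```text
time: 19.15
ee_pos: [0.6662, 0.0081, 0.1331]
tool_rot: [0.66, 0.752, 0.001, 0.0]
wrist_force: [-1.1, -0.2, -1.7]
finger_gap: 0.17
gripper_force: 35.0
t 19.15 pos [0.6662 0.0081 0.1331] shift [ 0.  -1.2 10.5] turn [ 0.1  -0.01 -0.03] gap 0.17 F [-1.1 -0.2 -1.7]
```

View pics/s5.png

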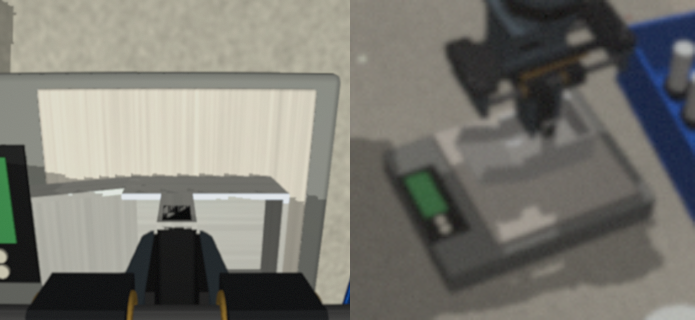

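The empty scoop hangs level over the pan and hasn't slipped in the grip (its wall top is still at row ~193). Now I'm setting it down.

```bash
python3 -m inch '[[[0,0,4],[0,0,0]],[[0,0,3],[0,0,0]],[[0,0,2],[0,0,0]],[[0,0,0.8],[0,0,0]],[[0,0,0],[0,0,0]]]'
python3 go.py .665 .008 .1226 7.5
```

```text
time: 19.75
ee_pos: [0.6658, 0.0082, 0.1225]
tool_rot: [0.66, 0.752, 0.0, -0.0]
wrist_force: [0.1, -0.1, -3.3]
finger_gap: 0.174
gripper_force: 35.0
t 19.75 pos [0.6658 0.0082 0.1225] shift [-0.1 -0.8 -0.1] turn [ 0.03 -0.03 -0.03] gap 0.174 F [ 0.1 -0.1 -3.3]
```

```bash
python3 -m inch '[[[0,0,0.5],[0,0,0]],[[0,0,0],[0,0,0]],[[0,0,0],[0,0,0]]]' | grep -E 'force|ee'
python3 -m inch '[[[0,0,0],[0,0,0]],[[0,0,0],[0,0,0]],[[0,0,0],[0,0,0]],[[0,0,0],[0,0,0]],[[0,0,0],[0,0,0]]]' 0 >/dev/null
python3 -m inch '[[[0,0,0],[0,0,0]],[[0,0,0],[0,0,0]],[[0,0,0],[0,0,0]],[[0,0,-5],[0,0,0]],[[0,0,-10],[0,0,0]]]' | grep -E 'force|ee|gap'
```

```text
ee_pos: [0.6659, 0.0081, 0.1222]
wrist_force: [-0.3, 0.4, -1.8]
gripper_force: 35.0
ee_pos: [0.6655, 0.0082, 0.1371]
wrist_force: [-0.7, 0.9, -0.2]
finger_gap: 0.501
gripper_force: 0.0
```

```bash
python3 -m inch '[[[0,0,-15],[0,0,0]],[[0,0,-20],[0,0,0]],[[0,0,-25],[0,0,0]],[[0,0,-25],[0,0,0]],[[0,0,-25],[0,0,0]]]' >/dev/null
python3 -m inch '[[[0,-20,-10],[0,0,0]],[[0,-30,0],[0,0,0]],[[0,-30,0],[0,0,0]],[[0,-20,0],[0,0,0]],[[0,0,0],[0,0,0]]]' | grep -E 'time|force|ee|gap'
python3 - <<'E'
from h import *
cv2.imwrite("pics/f.png",np.hstack([cams.camera("wrist")[:330,160:],cams.camera("side")[130:370,200:400].repeat(1,0)[:330] if 0 else cv2.resize(cams.camera("side")[130:370,200:400],(275,330))])[:,:,::-1])
E
```

```text
time: 22.05
ee_pos: [0.5646, -0.005, 0.2583]
wrist_force: [-0.8, -0.1, -0.3]
finger_gap: 0.5
gripper_force: 0.0
```

View pics/f.png

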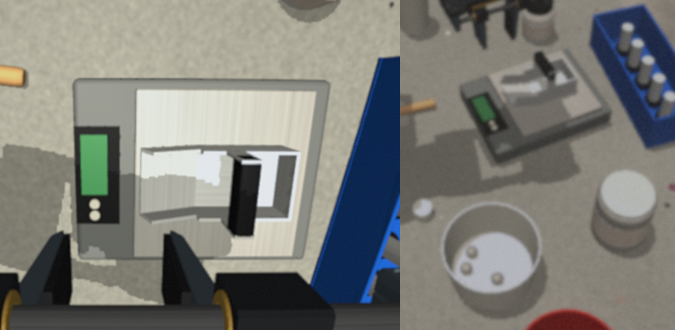

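The scoop stands empty near the middle of the pan (about (220,185)). All three balls lie in the tub (side panel (472,253), (466,268), (497,279)), and the gripper is clear of everything.

```bash
python3 -c "
from bench import order
print(order.job_done())"
```

```text
the job is handed in; nothing more can be done
None
```

The job is handed in at about 22 s of robot time: the last pictures show all three balls in the tub, the empty scoop level near the middle of the scale's pan and the gripper clear; no verdict was shown.

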